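# Show the datum balls to the scanner and start the scan

### The arm

A 7-joint arm with a two-finger parallel gripper is mounted at the origin on the work surface. World frame = base frame: x ahead of the robot, y to its left, z up, the work surface at z = 0. Lengths are in m, angles in rad, forces in N, time in s.
With the tool pointing down it reaches from about 0.375 to 0.925 m from the base axis. Payload 3.1 kg.
Tool frame: the origin (TCP) lies between the finger pads, 19 mm behind the fingertips; this is the grasp point; z points along the fingers, y is the line along which they close (so a half turn about z gives the same grasp; the last joint's range is limited). The gripper opens to 85 mm and grips with 20 to 120 N. Pads are 22 mm wide; open, the fingers measure 114 mm over their backs; the gripper's body (76 mm by 85 mm) begins 54 mm behind the grasp point. The pads swing forward as they close: fully open they stand 13 mm farther back than shut.
Start: joints at [-1.344, 0.383, 0.044, 1.598, -0.018, 1.161, -0.05], TCP at [0.207, 0.616, 0.25] pointing down, gripper open.
Joint ranges: [-2.61, 2.61], [-0.41, 2.15], [-1.48, 1.57], [0, 2.5], [-1.57, 4.71], [0.05, 1.97], [-2.85, 2.85]. Speed limits (rad/s): [2.79, 2.79, 3.14, 3.14, 3.14, 3.14, 3.14].

### API

Orientations are given as a unit quaternion [x, y, z, w].
In Python, from cell import robot gives the robot as it stands. The module is installed in compiled form; this text tells all that it offers.
- The arm moves only by the tool carry_out, never from a script. Its argument "rows" is a list that holds one entry, the list of rows, each a list of 7 numbers: the shift along the tool's x, y, z in m, then the turn, a rotation vector about the tool's x, y, z in rad, then the finger opening in m, from 0 to 0.0854. In form: [[[dx, dy, dz, wx, wy, wz, jaw], ...]]. A call has 1 to 8 rows; each row is the pose to reach, as a shift and turn from the pose commanded when the call began, along the tool's axes at that moment; what a row does not reach only later rows make up. A row lasts 1/8 s, in which the tool goes at most 62.5 mm and 10.7 degrees, less where a joint would pass 70% of its speed; a pose out of reach is approached as far as the arm can. A call with a gripper value outside its range is refused whole. The fingers move at their own pace and stop on an object; "force" is the grip in N (left out, the last holds). Time passes only in rows, so rows that repeat a pose let the fingers close. It gives the time, the measured TCP pose, the force, the opening and the grip force at its end, in the units of the state.
- robot.get_obs(): the state, without advancing time (a new reading comes with each control period).
- robot.capture(name): name is "scene" or "top" or "wrist"; returns the picture (480x640x3 uint8, red, green, blue); there is no depth.
- robot.camera_model(name): a dict with "intrinsics" (3x3 intrinsics, pixels), "k1" (the pictures are not rectified: a ray, as slopes to the right and down, at radius r is drawn at 1 + k1 r^2 times it, then the intrinsics apply), "R" (3x3) and "t" (3): a world point X has camera coordinates R X + t. Camera axes: x right, y down, z forward; pixel columns grow to the right and rows downward; lengths in m; the calibration is good to about 2 mm. A picture is of the moment at which its call begins: read the wrist's pose just before it. camera_model takes no time and is no camera call; for the wrist camera it gives the pose at the moment of the call.
- robot.finish_job(): hands the job in; it is judged then, once.
Trained networks look in the newest picture that a camera, given by its name, has taken for a name from the list of things; names that differ only in an ending like _2 or _b are one class to them, and where a whole thing is asked for, a point or a joint stands for the part that bears it (a point fixed in the world has none). Each returns a list of dicts, best first, with "score" (0 to 1); they miss things now and then, are a little off and sometimes report something else, mostly with a low value. They report only what shows in the picture. A call takes as long as a camera call. They do not tell look-alikes from the thing itself.
- robot.recognise(thing, camera): "centre" ([x, y, z] in m, in world coordinates, good to about 4 mm: the middle of the surface that is visible of it).
- robot.place_of(thing, camera): "centre" ([x, y, z] in m, in world coordinates, good to about 4 mm: a listed point, or the origin of a listed thing).
The state is a dict: "t": time; "joints": joint angles; "joint_vel": joint speeds; "effort": joint torques, N m; "position": TCP position; "eef_rot": TCP orientation; "contact_force": force on the tool from outside, world axes, zero at the start; "ft_torque": the same for the moment, N m; "grip_width": opening from 0.0 (shut) to 1.0 (fully open); "grasp_force": force on a finger pad.
Only numpy, scipy, OpenCV 4.12 (cv2) and the standard library are available. Lean on these libraries where they do the work, as an engineer would, in place of code of your own. Each camera call takes 0.05 s, during which the arm holds its last target. There are 200 camera calls.

### The job

Show the scanner its two datum points: with the fingers pointing straight down, hold the fingertips just above the red ball, about a finger's breadth clear of its top and centred over it, for about two seconds, and then the same over the blue ball. Then start the scan by pushing the green-tipped lever all the way over, away from the robot, and leave it there. Touch nothing that stands on the black scan plate, and leave the mouse where it lies.

Things in the scene. Friction and masses are not known exactly. Their poses are not given: they have to be found in the camera images.
- red_stand: Loose red datum-ball stand on the scan plate: round dark steel foot 44 mm across and 16 mm high, thin upright aluminium post 9 mm across, red plastic ball 28 mm across on top (86 mm tall in all). Origin: centre of the foot's underside, z up. Light (about 0.16 kg) and easily knocked.
- red_ball (a point): Centre of the red ball, 72 mm above its stand's underside; the ball's top is 14 mm higher.
- blue_stand: Loose blue datum-ball stand on the scan plate: round dark steel foot 44 mm across and 16 mm high, thin upright aluminium post 9 mm across, blue plastic ball 28 mm across on top (64 mm tall in all). Origin: centre of the foot's underside, z up. Light (about 0.16 kg) and easily knocked.
- blue_ball (a point): Centre of the blue ball, 50 mm above its stand's underside; the ball's top is 14 mm higher.
- yellow_stand: Loose yellow datum-ball stand on the scan plate: round dark steel foot 44 mm across and 16 mm high, thin upright aluminium post 9 mm across, yellow plastic ball 28 mm across on top (75 mm tall in all). Origin: centre of the foot's underside, z up. Light (about 0.16 kg) and easily knocked.
- bracket: Loose white plastic L-shaped bracket on the scan plate, 50 x 36 mm, 41 mm tall. Origin: centre of its underside, z up.
- plate: Fixed black round scan plate 280 mm across on a short foot; its upper face, on which the stands and the bracket stand, is 34 mm above the table. It does not turn. Origin: on its axis, at table height.
- scan_lever_base: Fixed grey switch block of the scan lever, 70 x 50 mm (own x by y), 25 mm high, on the table beside the plate. Origin: centre of its underside; z up; the lever swings in its own x-z plane, about a pivot 22 mm above the origin along its own y axis.
- scan_lever (a joint): Angle of the scan lever, rad: at 0 it leans 0.5 rad from upright to the block's own -x side (the robot's side), at 1.0 it leans 0.5 rad to its +x side, against its stop. It has light friction (about 1 N at the ball) and stays where it is left.
- scan_lever_tip (a point): Centre of the green ball, 26 mm across, at the end of the lever's steel rod (10 mm thick), 80 mm from the pivot; about 92 mm above the table at either end of its swing and 102 mm when upright.
- mouse: Loose black computer mouse on the table beyond the lever, about 78 x 62 mm, 33 mm high. Origin: under its rear part, z up.
Not all that is in view belongs to the job. Of the things that look like the scan_lever_base, the smallest one is meant. What is shaped like the red_stand but purple is not meant.

How it is judged:
On the way, in this order (a step that is already met when the one before it is completed fails the run):
1. the fingers point down at the red ball for 1.5 s: TCP within 15 mm sideways of its centre and 34 to 75 mm above it, tool within 0.4 rad of straight down (horizontal distance between the grasp point and red_ball below 0.015 m and z of the grasp point in the frame of red_ball between 0.034 and 0.075 m and (angle between the grasp point's own z axis and vertical below 0.4 rad or angle between the grasp point's own z axis and vertical above 2.74 rad)), for 1.5 s.
2. the fingers point down at the blue ball for 1.5 s: TCP within 15 mm sideways of its centre and 34 to 75 mm above it, tool within 0.4 rad of straight down (horizontal distance between the grasp point and blue_ball below 0.015 m and z of the grasp point in the frame of blue_ball between 0.034 and 0.075 m and (angle between the grasp point's own z axis and vertical below 0.4 rad or angle between the grasp point's own z axis and vertical above 2.74 rad)), for 1.5 s.
3. the scan lever is pushed fully over (value of joint scan_lever above 0.85 rad), for 0.2 s.
At the end, for the whole second after the job is handed in: The lever stands past 0.85 of its 1.0 rad swing and stays there, the three ball stands and the bracket stand upright within 8 mm of where they began, and the mouse is within 15 mm of where it lay (value of joint scan_lever above 0.85 rad and distance of each of red_stand, blue_stand, yellow_stand, bracket from where it was at the start of the episode below 0.008 m and angle between each of red_stand, blue_stand, yellow_stand, bracket's own z axis and vertical below 0.1 rad and distance of mouse from where it was at the start of the episode below 0.015 m); the robot touches nothing.
It fails at once if the robot touches the red or the blue ball or its stand (contact force between any of the fingers, the arm and red_stand above 0.3 N or contact force between any of the fingers, the arm and blue_stand above 0.3 N).
It fails at once if the robot touches the yellow ball's stand or the white bracket (contact force between any of the fingers, the arm and yellow_stand above 0.3 N or contact force between any of the fingers, the arm and bracket above 0.3 N).
It fails at once if something on the plate is shifted or lifted by more than 8 mm (distance of any of red_stand, blue_stand, yellow_stand, bracket from where it was at the start of the episode above 0.008 m).
It fails at once if the mouse is moved by more than 15 mm (distance of mouse from where it was at the start of the episode above 0.015 m).
It also fails if it takes over 54 s, if anything falls off the work surface, if the arm or the gripper's body presses on something with over 40 N, if the wrist force passes 120 N, or if a joint passes its speed limit or range.

## Working session

There is one attempt and no reset: what is moved stays moved. The work goes in short steps, Python scripts to look and compute and a tool call to move; the robot and the scene stay as the last step left them, time stands still between calls to the robot, and variables do not carry over. Pictures are saved under pics/ and viewed, at most 10 in all, crops included, and the job is handed in when it is done.

Besides the shell and the picture viewer there is one more tool, called after "Call:" as name(argument=value, ...), one argument or row to a line, values as JSON. carry_out: Moves the arm, as the interface text tells. Its arguments: {"type":"object","properties":{"rows":{"type":"array","items":{"type":"array","items":{"type":"array","items":{"type":"number"}}}},"force":{"type":"number"}},"required":["rows"]}

```bash
mkdir -p pics; cat > h.py <<'E'
import numpy as np, cv2
from cell import robot
def snap(cam,name):
    im=robot.capture(cam); cv2.imwrite(f'pics/{name}.png',im[:,:,::-1]); return im
def proj(cam,X):
    m=robot.camera_model(cam); c=np.array(m['R'])@np.array(X)+np.array(m['t']); s=c[:2]/c[2]
    s=s*(1+m['k1']*(s@s)); K=np.array(m['intrinsics']); return (K@[s[0],s[1],1])[:2].round(0)
def ray(cam,u,v,z):
    m=robot.camera_model(cam); K=np.array(m['intrinsics']); R=np.array(m['R']); t=np.array(m['t'])
    d=np.linalg.solve(K,[u,v,1])[:2]; s=d.copy()
    for _ in range(20): s=d/(1+m['k1']*(s@s))
    w=R.T@[s[0],s[1],1]; o=-R.T@t; return o+w*(z-o[2])/w[2]
E
python3 - <<'E'
from h import *
for c in ('scene','top'):
    snap(c,c+'1')
    for n in ('red_ball','blue_ball','red_stand','blue_stand','yellow_stand','bracket','plate','scan_lever_base','scan_lever_tip','mouse'):
        print(c,n,[(np.round(d['centre'],3).tolist(),round(d['score'],2),proj(c,d['centre']).tolist()) for d in robot.place_of(n,c)][:4])
o=robot.get_obs(); print(o['t'],o['position'],o['eef_rot'])
E
```

```text
scene red_ball [([0.671, 0.054, 0.106], 0.78, [455.0, 248.0]), ([0.618, -0.176, 0.073], 0.73, [324.0, 301.0])]
scene blue_ball [([0.603, 0.156, 0.084], 0.86, [465.0, 212.0])]
scene red_stand [([0.669, 0.055, 0.035], 0.82, [446.0, 274.0]), ([0.495, 0.091, 0.036], 0.73, [397.0, 211.0])]
scene blue_stand []
scene yellow_stand [([0.669, 0.05, 0.106], 0.68, [452.0, 249.0]), ([0.497, 0.089, 0.033], 0.59, [397.0, 212.0])]
scene bracket [([0.566, -0.012, 0.033], 0.63, [381.0, 254.0]), ([0.495, -0.251, 0.003], 0.24, [250.0, 296.0])]
scene plate [([0.587, 0.077, -0.001], 0.63, [420.0, 254.0])]
scene scan_lever_base [([0.307, -0.27, -0.003], 0.86, [197.0, 239.0]), ([0.494, -0.253, 0.003], 0.81, [249.0, 297.0]), ([0.344, -0.439, 0.003], 0.63, [119.0, 287.0])]
scene scan_lever_tip [([0.263, -0.237, 0.132], 0.91, [192.0, 169.0]), ([0.467, -0.242, 0.098], 0.71, [242.0, 249.0]), ([0.29, -0.416, 0.132], 0.61, [100.0, 213.0]), ([0.742, -0.259, -0.001], 0.46, [325.0, 411.0])]
scene mouse [([0.743, -0.258, -0.0], 0.61, [326.0, 411.0])]
top red_ball [([0.616, -0.17, 0.072], 0.77, [355.0, 185.0])]
top blu
[... 381 characters left out ...]
.0]), ([0.499, -0.257, 0.005], 0.35, [397.0, 247.0])]
top bracket [([0.57, -0.009, 0.033], 0.86, [275.0, 212.0])]
top plate [([0.59, 0.074, -0.0], 0.92, [236.0, 204.0])]
top scan_lever_base [([0.344, -0.436, -0.0], 0.87, [485.0, 322.0]), ([0.501, -0.257, 0.004], 0.79, [397.0, 246.0]), ([0.311, -0.27, -0.0], 0.78, [404.0, 339.0])]
top scan_lever_tip [([0.264, -0.239, 0.132], 0.81, [395.0, 372.0]), ([0.606, 0.156, 0.085], 0.74, [187.0, 191.0]), ([0.463, -0.242, 0.1], 0.7, [394.0, 263.0]), ([0.291, -0.421, 0.131], 0.61, [495.0, 356.0])]
top mouse [([0.741, -0.258, -0.003], 0.61, [395.0, 132.0])]
1.1 [0.20741487 0.61603595 0.2499642 ] [1.61654511e-01 9.86847414e-01 1.02154095e-05 8.50303342e-06]
```

View pics/scene1.png

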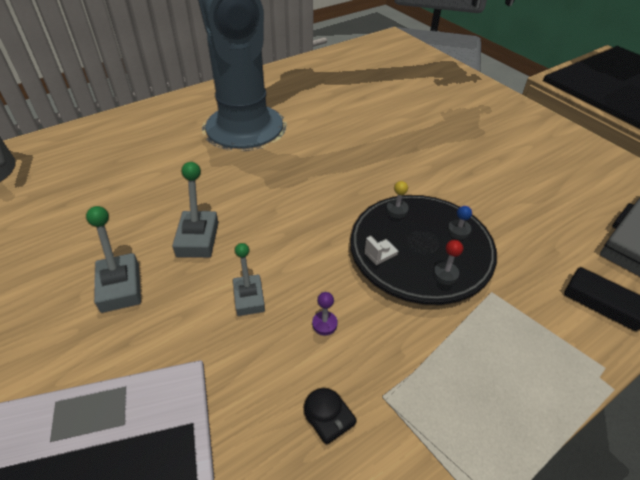

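View pics/top1.png

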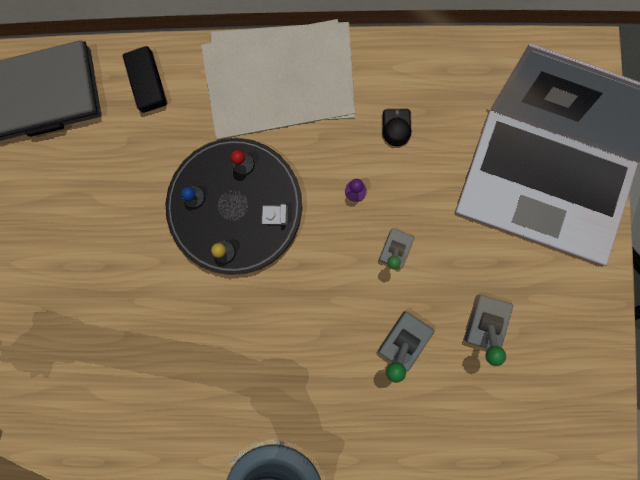

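The scene picture shows the plate with red (455,248), blue (465,212) and yellow (401,188) balls and the bracket (381,250). A purple decoy stands at (325,300) and the mouse lies at (328,412). There are three lever candidates: scene (192,171), (97,217) and (242,250), which are top (396,372), (496,356) and (394,263). The last one is the smallest block with the shortest lever, so it fits. I'll confirm it in a crop and refine the positions by colour.

```bash
python3 - <<'E'
from h import *
from scipy.optimize import least_squares
t=cv2.imread('pics/top1.png'); s=cv2.imread('pics/scene1.png')
cv2.imwrite('pics/crop1.png',cv2.resize(t[215:395,365:525],None,fx=3.3,fy=3.3,interpolation=cv2.INTER_CUBIC))
def cen(im,hr,c,r=16):
    hsv=cv2.cvtColor(im,cv2.COLOR_BGR2HSV); x,y=map(int,c); h=hsv[y-r:y+r,x-r:x+r].astype(int)
    d=abs((h[...,0]-hr+90)%180-90); m=(d<10)&(h[...,1]>130)&(h[...,2]>50)
    yy,xx=np.nonzero(m); return np.array([(xx.min()+xx.max())/2+x-r,(yy.min()+yy.max())/2+y-r]),m.sum()
def projf(cam,X):
    m=robot.camera_model(cam); c=np.array(m['R'])@X+np.array(m['t']); q=c[:2]/c[2]
    q=q*(1+m['k1']*(q@q)); return (np.array(m['intrinsics'])@[q[0],q[1],1])[:2]
for n,h,ct,cs,z in (('red',0,(238,157),(455,248),.106),('blue',110,(187,192),(465,212),.084),('green',65,(394,263),(242,250),.092),('big1',65,(396,372),(192,171),.13),('yel',25,(219,250),(401,188),.095)):
    a,na=cen(t,h,ct); b,nb=cen(s,h,cs)
    r=least_squares(lambda X:np.r_[projf('top',X)-a,projf('scene',X)-b],[.5,0,.1])
    print(n,a,na,b,nb,r.x.round(4),r.cost.round(2),ray('top',*a,z).round(4),ray('scene',*b,z).round(4))
E
```

```text
red [237.  156.5] 169 [454.5 247.5] 240 [0.6691 0.0549 0.1058] 0.01 [0.6689 0.0547 0.106 ] [0.6692 0.0548 0.106 ]
blue [187.5 193.5] 156 [463.5 213. ] 148 [0.6022 0.156  0.0803] 0.15 [0.6021 0.1556 0.084 ] [0.6041 0.1517 0.084 ]
green [390.  264.5] 2 [241.5 250. ] 115 [ 0.4594 -0.2378  0.086 ] 1.61 [ 0.4603 -0.235   0.092 ] [ 0.4635 -0.2416  0.092 ]
big1 [396.  371.5] 281 [191. 171.] 213 [ 0.265  -0.2399  0.1301] 0.05 [ 0.2648 -0.2402  0.13  ] [ 0.265  -0.2394  0.13  ]
yel [218. 250.] 176 [400.5 187.5] 159 [0.4907 0.0926 0.0939] 0.01 [0.4908 0.0925 0.095 ] [0.4915 0.0914 0.095 ]
```

View pics/crop1.png

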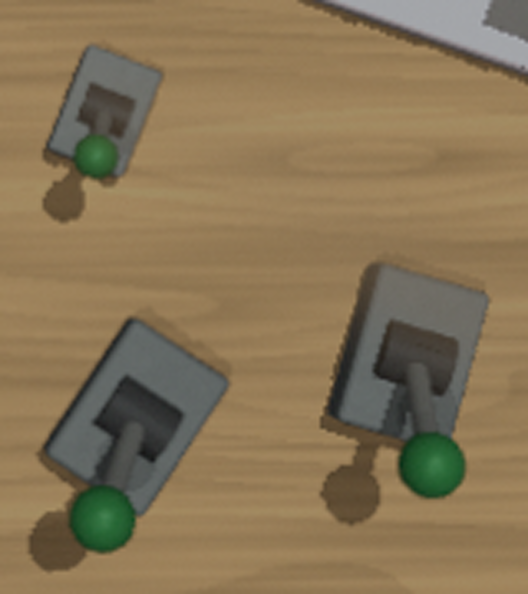

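The crop shows the small block at the upper left (105,112) with its ball at (97,156). It is clearly smaller than the two lower ones, so it is the one meant. Its long axis, and so the swing direction, is at a yaw of about -0.39 rad, within a few degrees of the tool's -x axis. I can therefore keep the tool orientation throughout.

Call:
carry_out(
  rows=[
    [[-0.045,-0.028,0,0,0,0,0],[-0.09,-0.056,0,0,0,0,0],[-0.135,-0.084,0,0,0,0,0],[-0.18,-0.112,0,0,0,0,0],[-0.225,-0.14,0,0,0,0,0],[-0.27,-0.168,0,0,0,0,0],[-0.315,-0.196,0,0,0,0,0],[-0.36,-0.224,0,0,0,0,0]],
  ],
)

```text
t: 2.1
position: [0.4781, 0.2876, 0.2503]
eef_rot: [0.162, 0.987, 0.0, 0.0]
contact_force: [0.8, 0.6, -0.6]
grip_width: -0.001
grasp_force: 0.0
```

Call:
carry_out(
  rows=[
    [[-0.045,-0.028,0,0,0,0,0],[-0.09,-0.056,0,0,0,0,0],[-0.135,-0.084,0,0,0,0,0],[-0.18,-0.112,0,0,0,0,0],[-0.225,-0.14,0,0,0,0,0],[-0.257,-0.16,0,0,0,0,0],[-0.257,-0.16,0,0,0,0,0],[-0.257,-0.16,0,0,0,0,0]],
  ],
)

```text
t: 3.1
position: [0.6692, 0.0563, 0.2496]
eef_rot: [0.161, 0.987, 0.0, -0.001]
contact_force: [-0.8, 0.3, 0.5]
grip_width: 0.001
grasp_force: 0.0
```

```bash
cat > go.py <<'E'
import sys
from h import *
from scipy.spatial.transform import Rotation as R
def rel(T):
    o=robot.get_obs(); print('t',round(o['t'],2),o['position'].round(4) if hasattr(o['position'],'round') else o['position'],np.round(o['contact_force'],1),np.round(o['eef_rot'],3),'grip',o['grip_width'])
    return R.from_quat(o['eef_rot']).inv().apply(np.array(T)-o['position']).round(4)
E
python3 - <<'E'
from go import *
print(rel([.669,.055,.161]))
snap('wrist','w1')
for n in ('red_ball','blue_ball'): print(n,[(np.round(d['centre'],4).tolist(),d['score']) for d in robot.place_of(n,'wrist')])
print(proj('wrist',[.669,.055,.106]))
E
```

```text
t 3.1 [0.6692 0.0563 0.2496] [-0.8  0.3  0.5] [ 0.161  0.987  0.    -0.001] grip 0.000936558884836673
[-0.0003 -0.0013  0.0886]
red_ball [([0.6203, -0.1744, 0.0707], 0.78), ([0.6646, 0.0568, 0.1052], 0.71)]
blue_ball [([0.6013, 0.1583, 0.086], 0.56)]
[306. 233.]
```

View pics/w1.png

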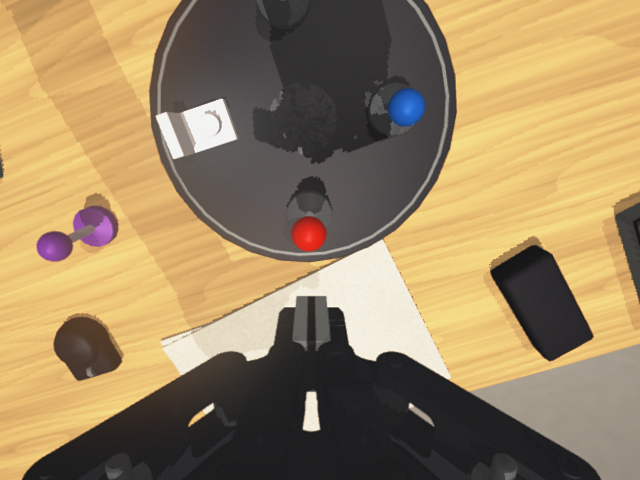

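The wrist picture shows the red ball at (309,234), where (306,233) was predicted, so the estimate holds to about 2 mm. Blue is at (407,106) and the purple decoy at (55,246). Next I descend and hold.

Call:
carry_out(
  rows=[
    [[0,-0.001,0.02,0,0,0,0],[0,-0.001,0.045,0,0,0,0],[0,-0.001,0.065,0,0,0,0],[0,-0.001,0.08,0,0,0,0],[0,-0.001,0.087,0,0,0,0],[0,-0.001,0.087,0,0,0,0],[0,-0.001,0.087,0,0,0,0],[0,-0.001,0.087,0,0,0,0]],
  ],
)

```text
t: 4.25
position: [0.67, 0.0542, 0.164]
eef_rot: [0.162, 0.987, 0.0, 0.001]
contact_force: [-0.0, 0.2, -0.1]
grip_width: 0.003
grasp_force: 0.0
```

Call:
carry_out(
  rows=[
    [[0,0,0,0,0,0,0],[0,0,0,0,0,0,0],[0,0,0,0,0,0,0],[0,0,0,0,0,0,0],[0,0,0,0,0,0,0],[0,0,0,0,0,0,0],[0,0,0,0,0,0,0],[0,0,0,0,0,0,0]],
  ],
)

```text
t: 5.25
position: [0.6693, 0.0543, 0.1629]
eef_rot: [0.162, 0.987, -0.0, -0.0]
contact_force: [0.1, -0.4, -0.3]
grip_width: 0.003
grasp_force: 0.0
```

Call:
carry_out(
  rows=[
    [[0,0,0,0,0,0,0],[0,0,0,0,0,0,0],[0,0,0,0,0,0,0],[0,0,0,0,0,0,0],[0,0,0,0,0,0,0],[0,0,0,0,0,0,0],[0,0,0,0,0,0,0],[0,0,0,0,0,0,0]],
  ],
)

```text
t: 6.25
position: [0.6693, 0.0543, 0.163]
eef_rot: [0.162, 0.987, -0.0, -0.0]
contact_force: [0.6, 0.4, -0.0]
grip_width: -0.0
grasp_force: 0.0
```

```bash
python3 - <<'E'
from go import *
print(rel([.669,.055,.161]),rel([.603,.156,.138]),rel([.603,.156,.21]))
snap('wrist','w2')
for n in ('red_ball','blue_ball'): print(n,[(np.round(d['centre'],4).tolist(),d['score'],proj('wrist',d['centre'])) for d in robot.place_of(n,'wrist')])
print(proj('wrist',[.669,.055,.106]),proj('wrist',[.603,.156,.084]))
E
```

```text
t 6.25 [0.6693 0.0543 0.163 ] [ 0.6  0.4 -0. ] [ 0.162  0.987 -0.    -0.   ] grip -0.00023257152388018768
t 6.25 [0.6693 0.0543 0.163 ] [ 0.6  0.4 -0. ] [ 0.162  0.987 -0.    -0.   ] grip -0.00023257152388018768
t 6.25 [0.6693 0.0543 0.163 ] [ 0.6  0.4 -0. ] [ 0.162  0.987 -0.    -0.   ] grip -0.00023257152388018768
[0.0005 0.0006 0.002 ] [0.0953 0.0752 0.025 ] [ 0.0953  0.0752 -0.047 ]
red_ball [([0.6629, 0.0577, 0.1076], 0.61, array([312., 267.]))]
blue_ball [([0.6012, 0.1575, 0.0859], 0.85, array([453.,  93.])), ([0.5654, -0.0084, 0.0352], 0.33, array([173., 128.]))]
[310. 277.] [450.  97.]
```

View pics/w2.png

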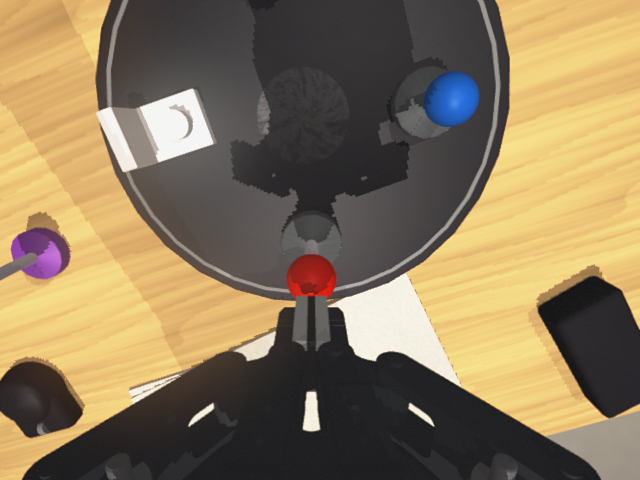

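The picture shows the fingers centred over the red ball at (311,277), held for 2 s. Blue is at (452,98), where (450,97) was predicted. I rise, cross to blue, descend and hold.

Call:
carry_out(
  rows=[
    [[0,0,-0.025,0,0,0,0],[0,0,-0.047,0,0,0,0],[0.032,0.025,-0.047,0,0,0,0],[0.064,0.05,-0.047,0,0,0,0],[0.096,0.075,-0.047,0,0,0,0],[0.096,0.075,-0.047,0,0,0,0],[0.096,0.075,-0.02,0,0,0,0],[0.096,0.075,0.005,0,0,0,0]],
  ],
)

```text
t: 7.4
position: [0.6032, 0.1547, 0.158]
eef_rot: [0.162, 0.987, -0.0, 0.001]
contact_force: [-0.5, -0.9, -0.4]
grip_width: -0.001
grasp_force: 0.0
```

Call:
carry_out(
  rows=[
    [[0,0,0.01,0,0,0,0],[0,0,0.019,0,0,0,0],[0,0,0.019,0,0,0,0],[0,0,0.019,0,0,0,0],[0,0,0.019,0,0,0,0],[0,0,0.019,0,0,0,0],[0,0,0.019,0,0,0,0],[0,0,0.019,0,0,0,0]],
  ],
)

```text
t: 8.4
position: [0.6023, 0.156, 0.139]
eef_rot: [0.162, 0.987, 0.0, 0.0]
contact_force: [0.4, -0.4, -0.2]
grip_width: -0.001
grasp_force: 0.0
```

Call:
carry_out(
  rows=[
    [[0,0,0,0,0,0,0],[0,0,0,0,0,0,0],[0,0,0,0,0,0,0],[0,0,0,0,0,0,0],[0,0,0,0,0,0,0],[0,0,0,0,0,0,0],[0,0,0,0,0,0,0],[0,0,0,0,0,0,0]],
  ],
)

```text
t: 9.4
position: [0.6023, 0.1559, 0.1389]
eef_rot: [0.162, 0.987, -0.0, -0.0]
contact_force: [0.1, -0.2, -0.6]
grip_width: -0.0
grasp_force: 0.0
```

Call:
carry_out(
  rows=[
    [[0,0,0,0,0,0,0],[0,0,0,0,0,0,0],[0,0,0,0,0,0,0],[0,0,0,0,0,0,0],[0,0,0,0,0,0,0],[0,0,0,0,0,0,0],[0,0,0,0,0,0,0],[0,0,0,0,0,0,0]],
  ],
)

```text
t: 10.4
position: [0.6023, 0.156, 0.139]
eef_rot: [0.162, 0.987, 0.0, 0.0]
contact_force: [-0.2, -0.8, 0.1]
grip_width: -0.005
grasp_force: 0.0
```

```bash
python3 - <<'E'
from go import *
print(rel([.603,.156,.138]))
snap('wrist','w3')
for c in [(105,112,.025),(97,156,.092)]: print(ray('top',365+c[0]/3.3,215+c[1]/3.3,c[2]).round(4))
print(proj('wrist',[.603,.156,.084]), rel([.397,-.215,.23]))
E
```

```text
t 10.4 [0.6023 0.156  0.139 ] [-0.2 -0.8  0.1] [0.162 0.987 0.    0.   ] grip -0.004522731530573512
[-0.0007  0.0002  0.001 ]
[ 0.4932 -0.2546  0.025 ]
[ 0.4644 -0.2434  0.092 ]
t 10.45 [0.6023 0.156  0.139 ] [ 0.5 -0.2  0.3] [ 0.162  0.987 -0.     0.   ] grip 0.004696068055336871
[310. 280.] [ 0.0762 -0.4171 -0.091 ]
```

View pics/w3.png

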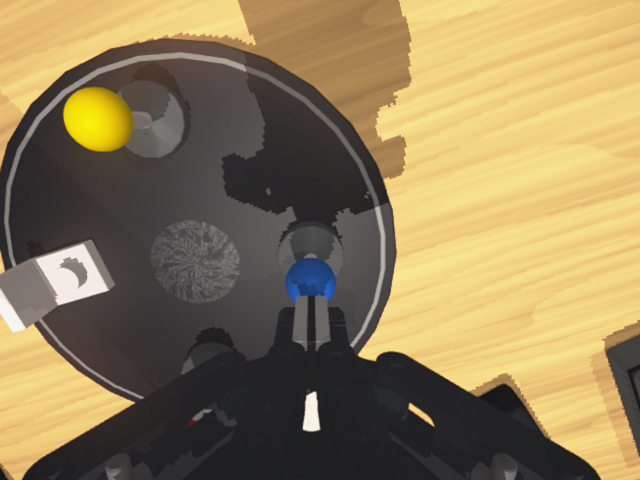

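The blue ball is at (310,281), centred under the fingers and held for over 2 s. Now I rise and go to the robot's side of the small lever.

Call:
carry_out(
  rows=[
    [[0,0,-0.045,0,0,0,0],[0,0,-0.09,0,0,0,0],[0.01,-0.05,-0.09,0,0,0,0],[0.02,-0.105,-0.09,0,0,0,0],[0.03,-0.16,-0.09,0,0,0,0],[0.04,-0.215,-0.09,0,0,0,0],[0.05,-0.27,-0.09,0,0,0,0],[0.06,-0.325,-0.09,0,0,0,0]],
  ],
)

```text
t: 11.45
position: [0.4407, -0.1345, 0.2292]
eef_rot: [0.162, 0.987, 0.0, 0.0]
contact_force: [0.3, -0.3, 0.3]
grip_width: 0.0
grasp_force: 0.0
```

Call:
carry_out(
  rows=[
    [[0.01,-0.045,0,0,0,0,0],[0.016,-0.09,0,0,0,0,0],[0.016,-0.09,0,0,0,0,0],[0.016,-0.09,0,0,0,0,0]],
  ],
)

```text
t: 11.95
position: [0.3981, -0.2127, 0.2291]
eef_rot: [0.162, 0.987, 0.0, 0.0]
contact_force: [-0.5, 0.2, 1.3]
grip_width: 0.004
grasp_force: 0.0
```

```bash
python3 - <<'E'
from go import *
print(rel([.397,-.215,.09]))
im=snap('wrist','w4')
for n in ('scan_lever_base','scan_lever_tip'): print(n,[(np.round(d['centre'],4).tolist(),d['score'],proj('wrist',d['centre'])) for d in robot.place_of(n,'wrist')])
print(proj('wrist',[.4644,-.2434,.092]),proj('wrist',[.497,-.256,.025]))
E
```

```text
t 11.95 [ 0.3981 -0.2127  0.2291] [-0.5  0.2  1.3] [0.162 0.987 0.    0.   ] grip 0.004110643106512215
[ 0.0003 -0.0027  0.1391]
scan_lever_base [([0.3121, -0.2698, -0.0012], 0.88, array([224., 142.])), ([0.4968, -0.2573, -0.0021], 0.82, array([299., 301.])), ([0.3444, -0.4337, -0.0019], 0.73, array([ 93., 225.]))]
scan_lever_tip [([0.2635, -0.2411, 0.1319], 0.97, array([184.,  55.]))]
[299. 317.] [300. 313.]
```

View pics/w4.png

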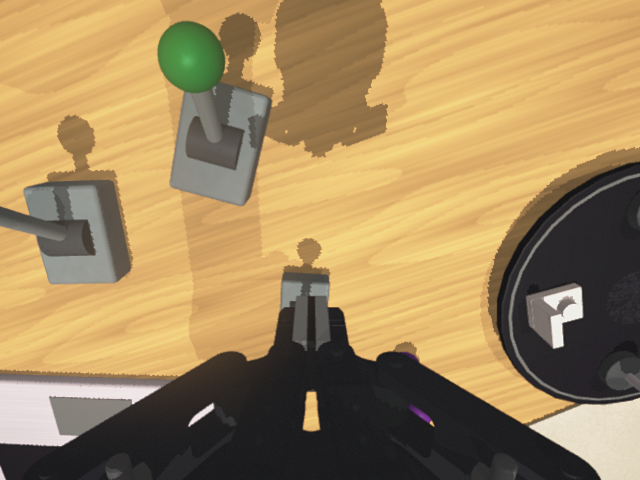

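The big lever at (190,57) is clear of the hand. The small block, centre column about 305, lies straight ahead and aligned with the tool. I shift 9 mm sideways, descend, then push along -x.

Call:
carry_out(
  rows=[
    [[-0.01,-0.009,0,0,0,0,0],[-0.01,-0.009,0.035,0,0,0,0],[-0.01,-0.009,0.07,0,0,0,0],[-0.01,-0.009,0.105,0,0,0,0],[-0.01,-0.009,0.13,0,0,0,0],[-0.01,-0.009,0.139,0,0,0,0],[-0.01,-0.009,0.139,0,0,0,0],[-0.01,-0.009,0.139,0,0,0,0]],
  ],
)

```text
t: 13.1
position: [0.4056, -0.225, 0.0909]
eef_rot: [0.161, 0.987, -0.0, 0.001]
contact_force: [-0.0, -0.1, 0.5]
grip_width: -0.004
grasp_force: 0.0
```

Call:
carry_out(
  rows=[
    [[-0.02,0,0,0,0,0,0],[-0.035,0,0,0,0,0,0],[-0.045,0,0,0,0,0,0],[-0.055,0,0,0,0,0,0],[-0.065,0,0,0,0,0,0],[-0.075,0,0,0,0,0,0],[-0.085,0,0,0,0,0,0],[-0.095,0,0,0,0,0,0]],
  ],
)

```text
t: 14.1
position: [0.4949, -0.2554, 0.0898]
eef_rot: [0.162, 0.987, -0.0, -0.0]
contact_force: [-1.6, -0.4, -1.3]
grip_width: -0.001
grasp_force: 0.5
```

Call:
carry_out(
  rows=[
    [[-0.004,0,0,0,0,0,0],[-0.008,0,0,0,0,0,0],[-0.008,0,0,0,0,0,0]],
  ],
)

```text
t: 14.48
position: [0.5023, -0.2576, 0.0899]
eef_rot: [0.162, 0.987, -0.0, 0.0]
contact_force: [-0.2, -0.2, 0.1]
grip_width: 0.003
grasp_force: 0.1
```

```bash
python3 - <<'E'
from go import *
print(rel([.497,-.2565,.09]))
a=snap('scene','s2')[180:340,170:370]; b=snap('top','t2')[200:300,340:440]
cv2.imwrite('pics/c2.png',np.hstack([cv2.resize(a,(500,400)),cv2.resize(b,(300,300)) if 0 else cv2.copyMakeBorder(cv2.resize(b,(300,300)),0,100,0,0,0)])[:,:,::-1])
E
```

```text
t 14.47 [ 0.5023 -0.2576  0.0899] [-0.2 -0.2  0.1] [ 0.162  0.987 -0.     0.   ] grip 0.002576495644787793
[ 0.0054 -0.0006 -0.0001]
```

View pics/c2.png

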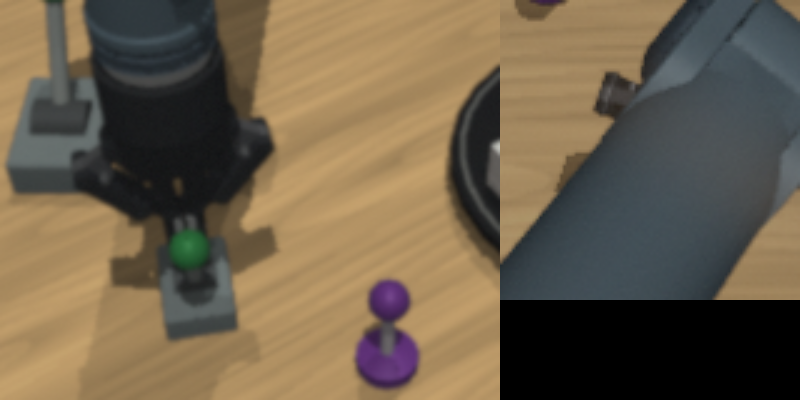

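The fingers are behind the green ball at crop (188,250), which is about (245,280) in the scene picture. The lever has gone over, but no stop force shows yet. I push on in small steps.

Call:
carry_out(
  rows=[
    [[-0.003,0,0,0,0,0,0],[-0.006,0,0,0,0,0,0],[-0.006,0,0,0,0,0,0]],
  ],
)

```text
t: 14.95
position: [0.5074, -0.2594, 0.0898]
eef_rot: [0.162, 0.987, 0.0, -0.001]
contact_force: [-1.6, 0.7, 0.6]
grip_width: -0.003
grasp_force: 0.9
```

Call:
carry_out(
  rows=[
    [[-0.002,0,0,0,0,0,0],[-0.004,0,0,0,0,0,0],[-0.004,0,0,0,0,0,0]],
  ],
)

```text
t: 15.32
position: [0.5081, -0.2597, 0.0894]
eef_rot: [0.162, 0.987, 0.002, -0.004]
contact_force: [-8.2, 2.5, 6.4]
grip_width: 0.004
grasp_force: 5.2
```

```bash
cat > tip.py <<'E'
from go import *
print(rel([.497,-.2565,.09]))
im=snap('scene','s3'); h=cv2.cvtColor(im,cv2.COLOR_RGB2HSV).astype(int)[235:310,215:290]
m=(abs(h[...,0]-65)<12)&(h[...,1]>130)&(h[...,2]>50); y,x=np.nonzero(m)
print('green',(x.min()+x.max())/2+215,(y.min()+y.max())/2+235,m.sum())
for a in (0,.5,.7,.8,.9,1.): r=.08*np.sin(a-.5); print(a,proj('scene',[.497+r*.925,-.2565-r*.38,.022+.08*np.cos(a-.5)]))
E
python3 tip.py
```

```text
t 15.32 [ 0.5081 -0.2597  0.0894] [-8.2  2.5  6.4] [ 0.162  0.987  0.002 -0.004] grip 0.003919789586921723
[ 0.0115 -0.0005 -0.0005]
green 246.0 283.0 178
0 [241. 249.]
0.5 [242. 262.]
0.7 [243. 270.]
0.8 [244. 275.]
0.9 [245. 279.]
1.0 [245. 284.]
```

The force has risen to about 10 N and the tip is at the position predicted for 1.0 rad, so the lever is on its stop. I retract backward, then up.

Call:
carry_out(
  rows=[
    [[0,0,0,0,0,0,0],[0,0,0,0,0,0,0],[0.015,0,0,0,0,0,0],[0.04,0,0,0,0,0,0],[0.06,0,0,0,0,0,0],[0.06,0,-0.05,0,0,0,0],[0.06,0,-0.1,0,0,0,0],[0.06,0,-0.1,0,0,0,0]],
  ],
)

```text
t: 16.38
position: [0.4586, -0.2437, 0.1947]
eef_rot: [0.162, 0.987, -0.001, 0.006]
contact_force: [0.6, 0.1, 0.7]
grip_width: -0.004
grasp_force: 0.0
```

```bash
python3 tip.py | head -2
```

```text
t 16.38 [ 0.4586 -0.2437  0.1947] [0.6 0.1 0.7] [ 0.162  0.987 -0.001  0.006] grip -0.0039293660235567105
[-0.0391  0.      0.1053]
```

```bash
python3 tip.py | sed -n 3p; python3 -c "
from h import *
for n in ('mouse','red_stand','blue_stand','yellow_stand','bracket'): robot.capture('top') if n=='mouse' else 0; print(n,[np.round(d['centre'],3).tolist() for d in robot.place_of(n,'top')][:2])"
```

```text
green 246.5 283.5 153
mouse [[0.742, -0.26, -0.0]]
red_stand [[0.615, -0.176, 0.001], [0.673, 0.055, 0.037]]
blue_stand [[0.591, 0.074, -0.001], [0.604, 0.153, 0.032]]
yellow_stand [[0.49, 0.094, 0.034]]
bracket [[0.568, -0.008, 0.032]]
```

The lever has stayed over and nothing else has moved, so I hand in.

```bash
python3 -c "
from cell import robot
print(robot.finish_job())"
```

```text
the job is handed in; nothing more can be done
None
```

The job is handed in: the fingers were held over the red ball and then the blue ball for over 2 s each, the smallest green-tipped lever was pushed onto its stop and stayed there, and the last camera check showed the stands, bracket and mouse within about 3 mm of where they began (the hand-in gave no verdict).

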